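# Square up the pantry case's loose lid and hasp it shut

### The job

Close the wooden pantry case under the wire rack: push its loose lid fully home against the right and back stop strips, then swing the steel hasp over so that its slot drops over the lid's staple, and press it down for a moment. Feel for the stops rather than ram the lid into them (under 90 N), and leave the rack and the other kitchen things alone.

Things in the scene. Friction and masses are not known exactly. Their poses are not given: they have to be found in the camera images.
- case: light wooden case, fixed, 200 (x) x 240 (y) mm, flat top rim at z = 80 mm; origin at the centre of its underside; x points from the hasp side (robot's left) to the right stop, y away from the robot, z up. Two dark stop strips, 10 mm wide, stand 20 mm above the rim: inner faces at x = +90 (right) and y = +110 mm (back). Brass hinge plate 46 mm wide at y = +20, out to x = -120
- seat (a point): fixed point of the case on its rim at x = +15, y = +20, z = 80 mm: lid lies exactly here, axes parallel to the case's, when the lid touches both stops
- lid: loose white-painted wooden lid lying on the case's rim, 150 (x) x 180 (y) x 24 mm, 0.35 to 0.7 kg; origin at the centre of its underside, axes like the case's. It starts 10 to 35 mm short of each stop and up to 5 degrees askew
- staple (a point): top of the dark steel staple (a loop 7 mm thick in x, 19 mm wide in y, 16 mm high) that stands on the lid towards its hasp side (lid x = -62, y = 0 mm)
- hasp (a joint): angle of the steel hasp (rad): 0 = closed, level over the lid along the case's +x; 1.57 = upright; 3.1 = level, pointing away from the case, to the left. It starts at 2.6 to 3.0. A stiff hinge (about 0.15 N m) holds it where it is left. If the lid is not home the strap lands on the staple and stays up at about 0.2
- hasp_hinge (a point): middle of the hasp's hinge axis (axis parallel to the case's y), at case x = -112, y = +20, z = 108.5 mm. The hasp is a flat strap 85 mm long from this axis, 40 mm wide, 4 mm thick; a brass thumb bar (9 mm round, 56 mm long, parallel to the hinge) crosses it 45 mm from the axis and sticks out 8 mm on both sides: pinch it by its ends or push it
- hasp_slot (a point): centre of the slot in the strap, 65 mm from the hinge axis; the slot measures 13 mm along the strap by 24 mm across
- rack: steel wire rack, fixed, overhanging the case: 6 to 8 mm wires at z = 245 mm, over its own x = -70 to +170, y = -150 to +150 mm, posts at x = +170, y = +-150; origin on the counter, within 8 mm of the case's. A tool upright over the lid or closed hasp would hit it: come in from the hasp side (left), leaning about 35 degrees
- oil: green oil bottle, 66 mm across, 210 mm high, origin under its base; bystander behind the case
- jar: amber jar with wooden lid, 68 mm across, 110 mm high, origin under its base; bystander to the right of the case
- cup: white mug, 76 mm across, 80 mm high, origin under its base; bystander right of the case
- spoon: wooden spoon lying on the counter, bystander
- bowl: steel bowl, 200 mm across, 85 mm high, origin under its base; bystander at the right

How it is judged:
By the outcome, as a careful person would: the job done as asked, in the order asked, and still so for the second after the job is handed in, with the robot touching nothing.
It also fails if it takes over 72 s, if anything falls off the work surface, if the arm or the gripper's body presses on something with over 40 N, if the wrist force passes 120 N, or if a joint passes its speed limit or range.

### The arm

A 7-joint arm with a two-finger parallel gripper is mounted at the origin on the work surface. World frame = base frame: x ahead of the robot, y to its left, z up, the work surface at z = 0. Lengths are in m, angles in degrees, forces in N, time in s.
With the tool pointing down it reaches from about 0.35 to 0.775 m from the base axis. Payload 3.1 kg.
Tool frame: the origin (TCP) lies on the centre line of the jaws, within the pads' length; the fingertips stand 17 mm ahead of it and the grasp point (between the pads) lies 2 mm behind it (robot.tip_reach is the distance from the TCP to the fingertips, in m); z points along the fingers, y is the line along which they close (so a half turn about z gives the same grasp; the last joint's range is limited). The gripper opens to 85 mm and grips with 20 to 120 N. Pads are 22 mm wide; open, the fingers measure 114 mm over their backs; the gripper's body (76 mm by 85 mm) begins 54 mm behind the grasp point. The pads swing forward as they close: fully open they stand 13 mm farther back than shut.
Start: joints at [63.616, 17.813, 0.802, 86.603, -0.252, 75.585, -1.558], TCP at [0.224, -0.502, 0.248] pointing down, gripper open.
Joint ranges: [-154.91, 154.91], [-16.99, 109.72], [-72.82, 74.43], [7.12, 147.25], [-82.49, 262.49], [11.32, 116.49], [-174.64, 174.64]. Speed limits (degrees/s): [159.86, 159.86, 180, 180, 180, 180, 180].

### API

Orientations are given as [roll, pitch, yaw] about the fixed x, y, z axes, in that order (R = Rz(yaw) Ry(pitch) Rx(roll)).
In Python, from station import robot, fingers, vision, workorder, recognise gives the robot as it stands. Calls block until the motion is done:
- robot.move_to(position, orientation): joint-space move of the TCP to a pose.
- robot.line_to(position, orientation=None, velocity=0.15, f_stop=None): straight line of the TCP; orientation=None keeps the orientation; velocity is the mean speed in m/s. With f_stop (N) it stops when the force on the tool has changed by that much, and returns True; else False.
- robot.move_j(angles): joint-space move.
- fingers.gripper_to(opening, force=None): opening from 0.0 (shut) to 1.0 (fully open); force is the grip in N (None keeps the last); returns when the fingers have stopped.
- robot.pause(seconds).
- robot.inverse_kinematics(position, orientation): joint angles nearest the present ones, or None.
- vision.grab_frame(name): name is "side" or "top" or "wrist"; returns the picture (400x640x3 uint8, red, green, blue); there is no depth.
- vision.calibration(name): a dict with "mtx" (3x3 intrinsics, pixels), "extrinsics" (4x4, takes a point from world to camera coordinates); the wrist camera has in their place "T_tool_cam" (4x4, takes a point from camera to tool coordinates, whose origin is the TCP and whose axes are the flange's). Camera axes: x right, y up, looking along -z (the intrinsics and any distortion apply to the point x, -y, -z); pixel columns grow to the right and rows downward; lengths in m; the calibration is good to about 2 mm. The wrist camera is an equidistant fisheye: a pixel r from the principal point sees the ray r / f radians off the axis. A picture is of the moment at which its call begins: read the wrist's pose just before it. calibration takes no time and is no camera call.
A pose or a line that the arm cannot do raises robot.PlanningError and nothing moves.
- workorder.close_job(): hands the job in; it is judged then, once.
Trained networks look in the newest picture that a camera, given by its name, has taken for a name from the list of things; names that differ only in an ending like _2 or _b are one class to them, and where a whole thing is asked for, a point or a joint stands for the part that bears it (a point fixed in the world has none). Each returns a list of dicts, best first, with "p" (0 to 1); they miss things now and then, are a little off and sometimes report something else, mostly with a low value. They report only what shows in the picture. A call takes as long as a camera call.
- recognise(label, camera): "rect" ([centre column, centre row, width, height] in pixels, round what is visible of it).
Readings, each from a call of its own:
- robot.current_time_s(): time.
- robot.current_joint_positions(): joint angles.
- robot.current_dq(): joint speeds.
- robot.current_joint_torque(): joint torques, N m.
- robot.current_tool_pos(): TCP position.
- robot.current_eef_rot(): TCP orientation.
- robot.current_contact_force(): force on the tool from outside, world axes, zero at the start.
- robot.current_torque(): the same for the moment, N m.
- robot.current_finger_gap(): opening from 0.0 (shut) to 1.0 (fully open).
- robot.current_gripper_force(): force on a finger pad.
Only numpy, scipy, OpenCV 4.12 (cv2) and the standard library are available. Lean on these libraries where they do the work, as an engineer would, in place of code of your own. Each camera call takes 0.05 s, during which the arm holds its last target. There are 200 camera calls.

## Working session

There is one attempt and no reset: what is moved stays moved. The work goes in short steps, each a Python script; the robot and the scene stay as the last script left them, time stands still between calls to the robot, and variables do not carry over. Pictures are saved under pics/ and viewed, at most 10 in all, crops included, and the job is handed in when it is done.

```bash
ls; mkdir -p pics; python3 - <<'E'
from station import robot, fingers, vision, workorder, recognise
import cv2,numpy as np
np.set_printoptions(precision=4,suppress=True)
for n in ["side","top"]:
    im=vision.grab_frame(n); cv2.imwrite(f"pics/{n}0.png",im[:,:,::-1])
    c=vision.calibration(n); print(n,c)
    for l in ["case","lid","staple","hasp","rack"]:
        print(l,[(np.round(d["rect"],1),round(d["p"],2)) for d in recognise(l,n)[:2]])
print(vision.calibration("wrist"),robot.current_time_s(), robot.current_eef_rot())
E
```

```text
pics
side {'mtx': array([[404.1833,   0.    , 322.2866],
       [  0.    , 404.1833, 204.3201],
       [  0.    ,   0.    ,   1.    ]]), 'extrinsics': array([[ 0.8905,  0.4549, -0.002 , -0.4728],
       [-0.3347,  0.6582,  0.6744,  0.1989],
       [ 0.3081, -0.5999,  0.7384, -1.7013],
       [ 0.    ,  0.    ,  0.    ,  1.    ]])}
case [(array([318.9, 202.4,  90.1,  88.1]), 0.91), (array([324. , 132.4,  37.3,  18.7]), 0.4)]
lid [(array([319.2, 196.6,  66. ,  47.3]), 0.64)]
staple [(array([316.5, 194.9,  64.3,  43.5]), 0.76)]
hasp [(array([348.7, 172.2,  22.8,  20.7]), 0.59)]
rack [(array([309.9, 206.9, 125.6, 137.9]), 0.7)]
top {'mtx': array([[471.5228,   0.    , 317.0607],
       [  0.    , 471.5228, 206.7686],
       [  0.    ,   0.    ,   1.    ]]), 'extrinsics': array([[ 0.0212, -0.9997, -0.008 , -0.0973],
       [ 0.9851,  0.0195,  0.1708, -0.583 ],
       [-0.1706, -0.0115,  0.9853, -1.5829],
       [ 0.    ,  0.    ,  0.    ,  1.    ]])}
case [(array([303.1, 213.9,  92.1,  82. ]), 0.68)]
lid [(array([311.5, 218.6,  52.6,  57.7]), 0.62)]
staple [(array([310.5, 218.2,  44.8,  57.7]), 0.89)]
hasp [(array([270.9, 198. ,  26.8,  20.4]), 0.71)]
rack [(array([331.4, 213.8,  90.1, 109.1]), 0.94)]
{'mtx': array([[309.7069,   0.    , 317.3663],
       [  0.    , 309.7069, 198.9412],
       [  0.    ,   0.    ,   1.    ]]), 'T_tool_cam': array([[ 0.0006,  0.9467,  0.3221,  0.0829],
       [ 1.    , -0.0006, -0.0002,  0.0002],
       [ 0.    ,  0.3221, -0.9467, -0.1264],
       [ 0.    ,  0.    ,  0.    ,  1.    ]])} 0.6 [179.9985   0.0005  24.0012]
```

```bash
python3 - <<'E'
import cv2
a=cv2.imread("pics/top0.png")[140:290,230:430]; cv2.imwrite("pics/topc.png",cv2.resize(a,None,fx=4,fy=4,interpolation=cv2.INTER_CUBIC))
a=cv2.imread("pics/side0.png")[120:270,230:430]; cv2.imwrite("pics/sidec.png",cv2.resize(a,None,fx=4,fy=4,interpolation=cv2.INTER_CUBIC))
E
```

```text
(no output)
```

View pics/topc.png

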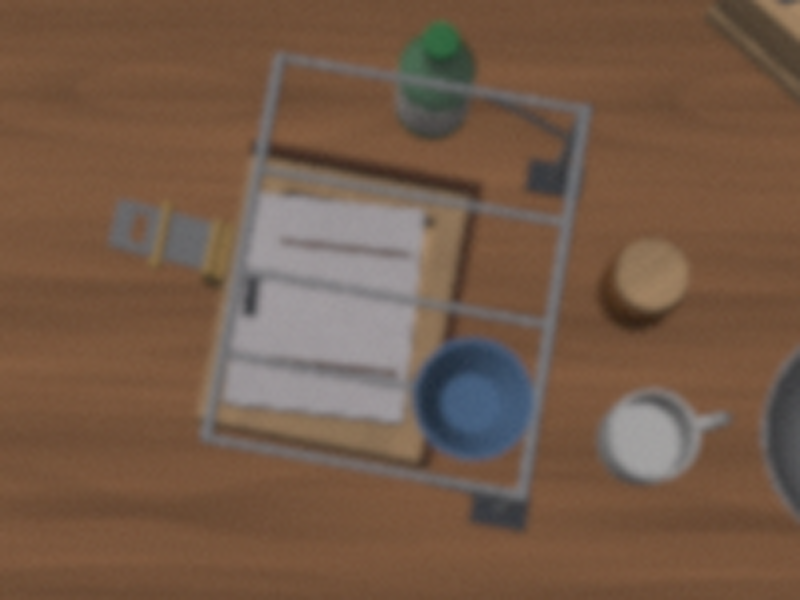

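View pics/sidec.png

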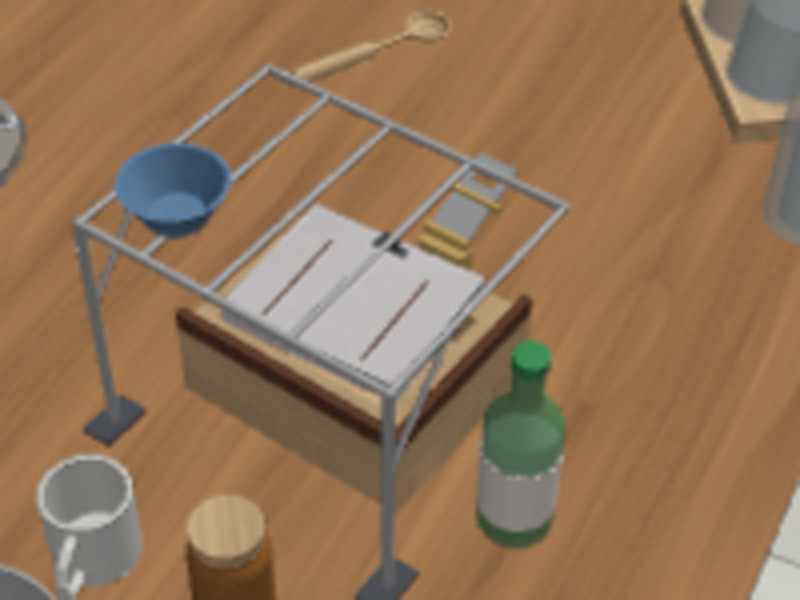

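```bash
cat > h.py <<'E'
from station import robot, fingers, vision, workorder, recognise
import cv2,numpy as np
from scipy.optimize import least_squares
from scipy.spatial.transform import Rotation as Ro
np.set_printoptions(precision=4,suppress=True)
def proj(n,P):
    c=vision.calibration(n); E=c["extrinsics"]; p=np.atleast_2d(P)@E[:3,:3].T+E[:3,3]
    p=p*[1,-1,-1]; q=p@c["mtx"].T; return q[:,:2]/q[:,2:]
def T(pose,P):
    x,y,a=pose; P=np.atleast_2d(P).astype(float); c,s=np.cos(a),np.sin(a)
    return np.c_[x+c*P[:,0]-s*P[:,1], y+s*P[:,0]+c*P[:,1], P[:,2]]
def crop(n,p): return np.array(p)/4+([230,140] if n=="top" else [230,120])
E
python3 - <<'E'
from h import *
# case features (m)
C={"top":([[.1,.12,.1],[-.1,.12,.1],[.1,-.12,.08],[-.1,-.12,.08],[-.12,.043,.1],[-.12,-.003,.1]],
 [[480,187],[257,148],[422,463],[203,432],[210,222],[206,282]]),
 "side":([[.1,.12,.1],[.1,-.12,.1],[-.1,.12,.1],[.1,.12,0]],[[397,437],[180,313],[528,300],[393,510]])}
L={"top":([[.075,.09,.104],[-.075,.09,.104],[.075,-.09,.104],[-.075,-.09,.104],[-.062,0,.12]],
 [[426,208],[260,195],[404,423],[223,403],[251,296]]),
 "side":([[.075,.09,.104],[-.075,.09,.104],[.075,-.09,.104],[-.075,-.09,.104],[-.062,0,.12]],[[380,380],[483,275],[228,297],[320,207],[390,240]])}
def fit(F,x0,views=("top","side")):
    def f(p): return np.concatenate([(proj(n,T(p,F[n][0]))-crop(n,F[n][1])).ravel() for n in views])
    r=least_squares(f,x0,loss="soft_l1"); return r.x,f(r.x).reshape(-1,2)
for v in [("top",),("side",),("top","side")]:
    for F,nm in((C,"case"),(L,"lid")):
        x,r=fit(F,[.55,-.05,-1.6],v); print(nm,v,x,np.degrees(x[2]));print(r.T.round(1))
c,_=fit(C,[.55,-.05,-1.6]);l,_=fit(L,[.55,-.05,-1.6])
np.save("case.npy",c);np.save("lid.npy",l)
d=np.linalg.inv(np.array([[np.cos(c[2]),-np.sin(c[2])],[np.sin(c[2]),np.cos(c[2])]]))@(l[:2]-c[:2]);print("lid in case",d,np.degrees(l[2]-c[2]))
# hasp angle: strap end centre & bar ends
for th in (2.5,2.6,2.7,2.8,2.9,3.0):
    h=lambda r,y,:[-.112+r*np.cos(th),.02+y,.1085+r*np.sin(th)]
    P=T(c,[h(.085,.02),h(.085,-.02),h(.045,.028),h(.045,-.028),h(.065,0)])
    print(th,((proj("top",P)-[230,140])*4).round(0).tolist(),((proj("side",P)-[230,120])*4).round(0).tolist())
E
```

```text
case ('top',) [ 0.5452 -0.082  -1.729 ] -99.06326007595571
[[ 1.2 -1.2  3.3 -0.7  0.4 -1.2]
 [-0.3 -0.7  1.3 -1.6  1.7 -0. ]]
lid ('top',) [ 0.5419 -0.0686 -1.6613] -95.18453602604161
[[ 0.3 -2.4  0.2  0.3  0.2]
 [ 0.7 -0.8  0.1  0.1 -0.2]]
case ('side',) [ 0.5548 -0.0771 -1.7431] -99.8722338638827
[[-0.2 -1.6  0.8  0.5]
 [ 0.5 -0.8 -0.9  0.6]]
lid ('side',) [ 0.5462 -0.0654 -1.7153] -98.28133297222789
[[ 1.4  0.1 -2.8 -0.3  0.3]
 [ 1.5  1.4 -0.3 -1.7 -1.3]]
case ('top', 'side') [ 0.5489 -0.0803 -1.72  ] -98.55055756146072
[[ 0.4 -2.   3.2 -1.  -0.2 -1.7 -1.2 -3.6 -1.2 -0.5]
 [-1.7 -1.6 -0.  -2.4  0.9 -0.8  0.4 -0.  -1.6  0.5]]
lid ('top', 'side') [ 0.5438 -0.0677 -1.6786] -96.1748658926766
[[ 0.5 -2.2 -0.6 -0.4 -0.   1.7 -1.  -3.8 -2.3 -1.2]
 [ 0.6 -1.7 -0.1 -0.9 -1.1  1.5  0.7  0.8 -1.3 -1.4]]
lid in case [-0.0117 -0.007 ] 2.375691668784115
2.5 [[130.0, 203.0], [121.0, 251.0], [173.0, 206.0], [161.0, 272.0], [146.0, 233.0]] [[499.0, 158.0], [462.0, 141.0], [486.0, 201.0], [434.0, 176.0], [470.0, 169.0]]
2.6 [[125.0, 204.0], [116.0, 251.0], [171.0, 206.0], [158.0, 272.0], [143.0, 233.0]] [[502.0, 161.0], [464.0, 144.0], [487.0, 202.0], [435.0, 178.0], [472.0, 171.0]]
2.7 [[122.0, 205.0], [112.0, 252.0], [169.0, 207.0], [156.0, 272.0], [140.0, 234.0]] [[503.0, 165.0], [467.0, 148.0], [488.0, 204.0], [437.0, 180.0], [474.0, 174.0]]
2.8 [[119.0, 206.0], [110.0, 253.0], [167.0, 207.0], [155.0, 273.0], [138.0, 235.0]] [[505.0, 169.0], [468.0, 152.0], [489.0, 207.0], [438.0, 182.0], [475.0, 178.0]]
2.9 [[117.0, 208.0], [108.0, 254.0], [166.0, 208.0], [154.0, 274.0], [136.0, 236.0]] [[506.0, 175.0], [469.0, 158.0], [490.0, 209.0], [438.0, 185.0], [476.0, 182.0]]
3.0 [[117.0, 209.0], [108.0, 256.0], [166.0, 209.0], [153.0, 274.0], [136.0, 237.0]] [[506.0, 180.0], [470.0, 164.0], [490.0, 212.0], [439.0, 188.0], [476.0, 186.0]]
```

```bash
cat >> h.py <<'E'
def ori(yaw,th,flip=False):
    """tool leaning th deg toward case +x; case yaw rad; camera on the low/left side (flip: on the high side)"""
    s,c=np.sin(np.radians(th)),np.cos(np.radians(th))
    R=np.array([[-c,0,s],[0,1,0],[-s,0,-c]]).T.T
    if flip: R=R@np.diag([-1,-1,1])
    return Ro.from_matrix(Ro.from_euler("z",yaw).as_matrix()@R).as_euler("xyz",degrees=True)
E
python3 - <<'E'
from h import *
c=np.load("case.npy"); print(robot.tip_reach)
for th in (20,27,35,45):
  for fl in (0,1):
    o=ori(c[2],th,fl); 
    for p in ([-.25,.02,.30],[-.08,.02,.09],[-.16,.02,.13],[-.03,-.1,.09]):
        q=robot.inverse_kinematics(T(c,p)[0].tolist(),o.tolist()); print(th,fl,p,None if q is None else np.round(q))
E
```

```text
0.017
20 0 [-0.25, 0.02, 0.3] [  0.  45. -59.  56.  50. 112. -51.]
20 0 [-0.08, 0.02, 0.09] [ 12.  39. -38.  89.  42.  75. -46.]
20 0 [-0.16, 0.02, 0.13] [  8.  42. -44.  81.  43.  85. -51.]
20 0 [-0.03, -0.1, 0.09] [ 20.  26. -41. 110.  38.  66. -48.]
20 1 [-0.25, 0.02, 0.3] [  1.  45. -62.  56.  51. 113. 128.]
20 1 [-0.08, 0.02, 0.09] [ 25.  49. -62.  88.  57.  87. 124.]
20 1 [-0.16, 0.02, 0.13] [ 15.  49. -62.  81.  54.  93. 122.]
20 1 [-0.03, -0.1, 0.09] [ 34.  35. -62. 109.  49.  75. 122.]
27 0 [-0.25, 0.02, 0.3] [ -6.  46. -54.  53.  53. 116. -50.]
27 0 [-0.08, 0.02, 0.09] [  9.  42. -38.  87.  47.  81. -51.]
27 0 [-0.16, 0.02, 0.13] [  5.  46. -47.  79.  50.  93. -56.]
27 0 [-0.03, -0.1, 0.09] [ 18.  30. -44. 108.  45.  73. -57.]
27 1 [-0.25, 0.02, 0.3] [ -7.  45. -51.  53.  51. 115. 130.]
27 1 [-0.08, 0.02, 0.09] [ -56.   57.   72.   90.  -28.   69. -173.]
27 1 [-0.16, 0.02, 0.13] [ 11.  52. -62.  78.  59. 100. 119.]
27 1 [-0.03, -0.1, 0.09] [ 29.  39. -62. 108.  54.  82. 116.]
35 0 [-0.25, 0.02, 0.3] [-18.  44. -31.  50.  45. 116. -44.]
35 0 [-0.08, 0.02, 0.09] [  6.  46. -4
[... 188 characters left out ...]
 50.  45. 116. 136.]
35 1 [-0.08, 0.02, 0.09] [ 16.  56. -62.  85.  67. 102. 117.]
35 1 [-0.16, 0.02, 0.13] [  6.  56. -62.  75.  64. 108. 117.]
35 1 [-0.03, -0.1, 0.09] [ 23.  44. -62. 107.  58.  92. 110.]
45 0 [-0.25, 0.02, 0.3] [-31.  47.  -6.  47.  39. 116. -37.]
45 0 [-0.08, 0.02, 0.09] [  3.  52. -43.  82.  61. 100. -61.]
45 0 [-0.16, 0.02, 0.13] [ -3.  56. -49.  72.  63. 110. -61.]
45 0 [-0.03, -0.1, 0.09] [ 12.  45. -53. 104.  59.  97. -73.]
45 1 [-0.25, 0.02, 0.3] [-34.  47.   1.  48.  35. 115. 145.]
45 1 [-0.08, 0.02, 0.09] [ 11.  61. -62.  82.  73. 112. 114.]
45 1 [-0.16, 0.02, 0.13] [ -2.  56. -52.  72.  64. 112. 118.]
45 1 [-0.03, -0.1, 0.09] [ 17.  51. -62. 104.  63. 103. 103.]
```

```bash
cat >> h.py <<'E'
def wproj(P,pos,rot):
    c=vision.calibration("wrist"); M=c["T_tool_cam"]; R=Ro.from_euler("xyz",rot,degrees=True).as_matrix()
    t=(np.atleast_2d(P)-pos)@R; p=(t-M[:3,3])@M[:3,:3]; p=p*[1,-1,-1]
    r=np.hypot(p[:,0],p[:,1]); a=np.arctan2(r,p[:,2]); f=c["mtx"][0,0]
    return np.c_[p[:,0],p[:,1]]/r[:,None]*(a*f)[:,None]+c["mtx"][:2,2]
def wsnap(name):
    pos,rot=np.array(robot.current_tool_pos()),np.array(robot.current_eef_rot())
    im=vision.grab_frame("wrist"); cv2.imwrite(f"pics/{name}.png",im[:,:,::-1]); np.savez(f"{name}.npz",pos=pos,rot=rot); return im
E
python3 - <<'E'
from h import *
c=np.load("case.npy"); o0=[180,0,24]
robot.line_to([.224,-.502,.45],velocity=.3)
robot.move_to([.38,-.1,.50],[180,0,-8])
robot.move_to(T(c,[-.22,.0,.36])[0].tolist(),ori(c[2],20).tolist())
robot.line_to(T(c,[-.22,.0,.28])[0].tolist(),velocity=.2)
im=wsnap("w1"); print(robot.current_time_s(),robot.current_tool_pos())
cv2.imwrite("pics/w1c.png",cv2.resize(im[:,:,::-1],(800,500),interpolation=cv2.INTER_CUBIC))
E
```

```text
4.9167 [0.5824 0.1367 0.2823]
```

View pics/w1c.png

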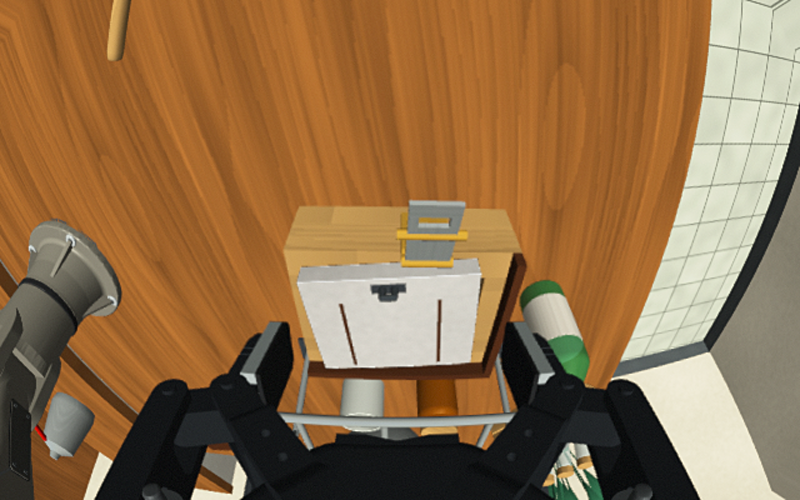

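```bash
python3 - <<'E'
import cv2
a=cv2.imread("pics/w1.png")[155:305,225:425]; cv2.imwrite("pics/w1d.png",cv2.resize(a,None,fx=4,fy=4,interpolation=cv2.INTER_CUBIC))
E
```

```text
(no output)
```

View pics/w1d.png

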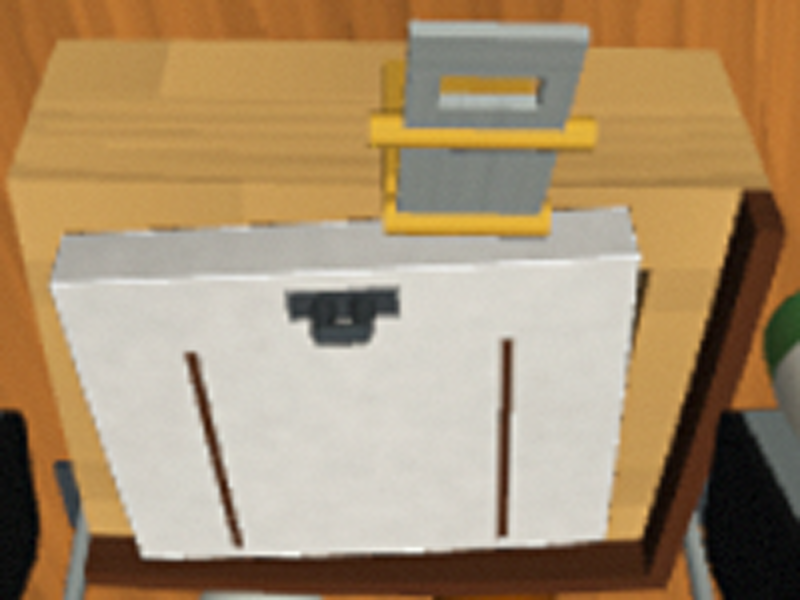

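```bash
cat > fit.py <<'E'
from h import *
d=np.load("w1.npz"); W=lambda p:np.array(p)/4+[225,155]
CP=np.array([[-.1,-.12,.08],[-.1,.11,.08],[-.1,-.12,0],[-.1,.12,0],[-.1,.12,.1],[.1,.12,.1],[.1,-.12,.1]])
CU=W([[10,183],[743,187],[58,42],[717,50],[783,230],[668,587],[90,582]])
LP=np.array([[-.075,-.09,.104],[-.075,.09,.104],[.075,-.09,.104],[.075,.09,.104],[-.075,-.09,.08],[-.075,.09,.08]])
LU=W([[54,284],[638,257],[142,558],[606,541],[66,236],[628,208]])
def hp(th): 
    h=lambda r,y:[-.112+r*np.cos(th),.02+y,.1085+r*np.sin(th)]
    return np.array([h(.085,-.02),h(.085,.02),h(.045,-.028),h(.045,.028),h(.065,0)])
HU=W([[410,25],[588,30],[372,130],[596,132],[490,93]])
wp=lambda P:wproj(P,d["pos"],d["rot"])
f=lambda p:(wp(T(p,CP))-CU).ravel()
c=least_squares(f,np.load("case.npy"),loss="soft_l1").x; print(c,np.degrees(c[2])); print(f(c).reshape(-1,2).round(1).tolist())
g=lambda p:(wp(T(p,LP))-LU).ravel()
l=least_squares(g,np.load("lid.npy"),loss="soft_l1").x; print(l,np.degrees(l[2])); print(g(l).reshape(-1,2).round(1).tolist())
h=lambda p:(wp(T(c,hp(p[0])))-HU).ravel()
t=least_squares(h,[2.8]).x; print("hasp",t,h(t).reshape(-1,2).round(1).tolist())
np.save("case.npy",c);np.save("lid.npy",l);np.save("hasp.npy",t)
R=Ro.from_euler("z",-c[2]).as_matrix()[:2,:2]; print("lid in case",R@(l[:2]-c[:2]),np.degrees(l[2]-c[2]))
E
python3 fit.py
```

```text
[ 0.5558 -0.0803 -1.7366] -99.50187388072573
[[-0.4, -0.5], [-0.3, 0.2], [0.0, 0.0], [-0.3, -0.1], [1.1, -0.1], [-0.1, 0.2], [0.2, 1.1]]
[ 0.5479 -0.0685 -1.66  ] -95.10958895965388
[[-1.0, 0.5], [1.0, 0.3], [0.3, 0.4], [-0.2, 0.3], [-0.5, -0.4], [0.3, -0.4]]
hasp [2.7877] [[-0.2, 1.4], [-0.4, 0.9], [-0.4, -0.5], [-0.9, -0.3], [0.0, -2.4]]
lid in case [-0.0104 -0.0097] 4.392284921071847
```

```bash
python3 - <<'E'
from h import *
d=np.load("w1.npz"); R=Ro.from_euler("xyz",d["rot"],degrees=True).as_matrix()
for r in (0,.004,.010,.017):
    P=np.array([[x,y,r] for x in(.011,-.011) for y in(-.0425,-.057,.0425,.057)])
    print(r,wproj(P@R.T+d["pos"],d["pos"],d["rot"]).round(0).tolist())
print(robot.current_finger_gap())
a=cv2.imread("pics/w1.png")[240:340,180:300]; cv2.imwrite("pics/f.png",cv2.resize(a,None,fx=5,fy=5,interpolation=cv2.INTER_CUBIC))
E
```

```text
0 [[229.0, 256.0], [201.0, 254.0], [406.0, 256.0], [434.0, 254.0], [234.0, 293.0], [208.0, 291.0], [401.0, 293.0], [427.0, 291.0]]
0.004 [[231.0, 252.0], [203.0, 251.0], [404.0, 252.0], [431.0, 251.0], [236.0, 288.0], [210.0, 287.0], [399.0, 288.0], [425.0, 287.0]]
0.01 [[234.0, 246.0], [207.0, 245.0], [401.0, 246.0], [428.0, 245.0], [239.0, 282.0], [213.0, 281.0], [396.0, 282.0], [422.0, 281.0]]
0.017 [[237.0, 240.0], [211.0, 239.0], [398.0, 240.0], [424.0, 239.0], [241.0, 275.0], [217.0, 274.0], [394.0, 275.0], [418.0, 274.0]]
0.9997727534730957
```

View pics/f.png

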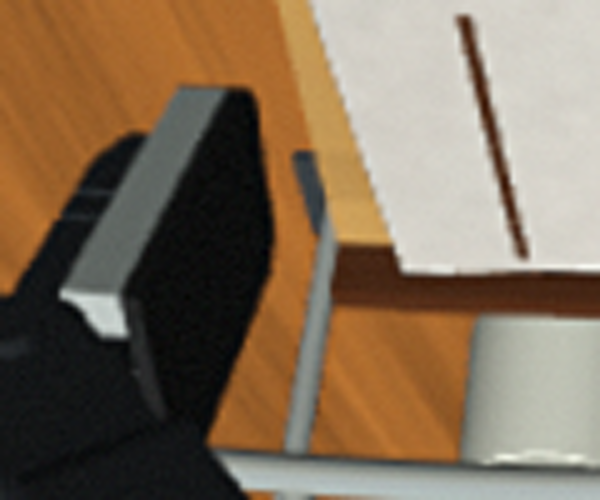

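```bash
cat >> h.py <<'E'
c=np.load("case.npy")
def loc():
    p=np.array(robot.current_tool_pos()); return T([0,0,-c[2]],[p-[c[0],c[1],0]])[0]
def go(p,th=None,v=.15,fs=None):
    o=None if th is None else ori(c[2],th).tolist()
    r=robot.line_to(T(c,p)[0].tolist(),o,velocity=v,f_stop=fs)
    print("at",loc(),"stop",r,"F",T([0,0,-c[2]],[robot.current_contact_force()])[0].round(1),"t",round(robot.current_time_s(),1)); return r
E
cat > push.py <<'E'
from h import *
def xpush(x0,fs=15):
    th=25; a=np.array([-np.sin(np.radians(th)),0,np.cos(np.radians(th))])
    s=np.array([x0,.02,.094])
    go(s+.09*a,th,.2); 
    if go(s,None,.1,10): return False
    r=go([-.055,.02,.094],None,.03,fs); robot.pause(.3)
    p=loc(); go(p-[.004,0,0],None,.05); go(p-[.004,0,0]+.12*a,None,.2); return r
if __name__=="__main__": xpush(-.122)
E
python3 push.py
```

```text
at [-0.1614  0.0202  0.1769] stop False F [-0.5 -0.3 -0.3] t 5.7
at [-0.1228  0.0203  0.0947] stop False F [-0.2  0.5 -0.1] t 6.7
at [-0.072   0.0192  0.0937] stop True F [-2.6  0.6  1.3] t 8.4
at [-0.0763  0.0185  0.0925] stop False F [-0.7  0.7 -1.1] t 9.0
at [-0.126   0.0185  0.2006] stop False F [-0.4 -0.1 -0.3] t 9.7
```

```bash
cat >> push.py <<'E'
def ypush(y0,fs=15,xt=-.022):
    th=40; a=np.array([-np.sin(np.radians(th)),0,np.cos(np.radians(th))])
    s=np.array([xt,y0,.091])+.017*a
    fingers.gripper_to(0.0)
    go(s+.13*a,th,.25)
    if go(s,None,.12,10): return False
    r=go([s[0],-.045,s[2]],None,.03,fs); robot.pause(.3)
    p=loc(); go(p-[0,.004,0],None,.05); go(p-[0,.004,0]+.15*a,None,.25); return r
E
python3 -c "
from push import *
p=loc(); go([-.2,-.05,.24],30,.25)
ypush(-.133)
fingers.gripper_to(1.0)
go([-.22,.02,.25],22,.25); im=wsnap('w2')
cv2.imwrite('pics/w2d.png',cv2.resize(im[155:305,225:425,::-1],None,fx=4,fy=4,interpolation=cv2.INTER_CUBIC))
"
```

```text
at [-0.1996 -0.0503  0.2391] stop False F [ 0.8  0.3 -0.1] t 10.3
at [-0.1171 -0.1321  0.2041] stop False F [-0.5 -0.1 -0.2] t 11.7
at [-0.0339 -0.1326  0.1044] stop False F [ 0.4  0.6 -0.4] t 13.0
at [-0.033  -0.0853  0.1031] stop True F [-0.5  0.  -0.3] t 14.7
at [-0.033  -0.0907  0.1028] stop False F [0.2 0.1 0.2] t 15.2
at [-0.1284 -0.0906  0.217 ] stop False F [1.8 0.5 0.5] t 16.0
at [-0.2199  0.0191  0.2494] stop False F [-0.  -0.8 -0.5] t 17.5
```

View pics/w2d.png

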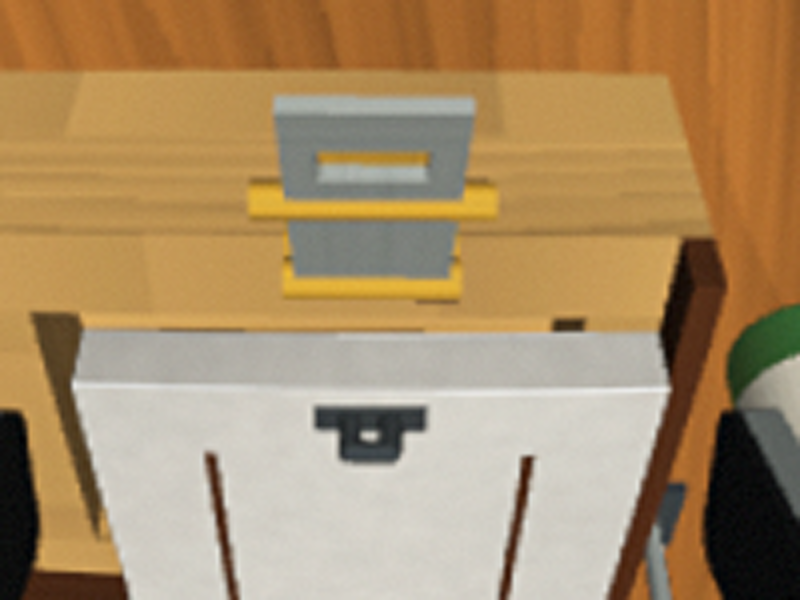

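```bash
python3 -c "
from push import *
xpush(-.105,20)
go([-.2,-.05,.24],30,.25)
ypush(-.105,20)
fingers.gripper_to(1.0)
go([-.2,.02,.25],25,.25)
xpush(-.105,20)
go([-.22,.02,.27],22,.25); im=wsnap('w3')
cv2.imwrite('pics/w3d.png',cv2.resize(im[155:305,225:425,::-1],None,fx=4,fy=4,interpolation=cv2.INTER_CUBIC))
"
```

```text
at [-0.1441  0.0197  0.1762] stop False F [-1.1 -0.2 -0.8] t 18.2
at [-0.1058  0.0204  0.0947] stop False F [-0.2  0.6  0.3] t 19.3
at [-0.0723  0.0197  0.094 ] stop True F [-1.7  0.2  1.6] t 20.7
at [-0.0758  0.0191  0.093 ] stop False F [0.3 0.1 0.3] t 21.3
at [-0.1259  0.0193  0.2012] stop False F [ 0.1  0.7 -0. ] t 22.0
at [-0.1996 -0.0503  0.2391] stop False F [ 1.1  0.6 -0.7] t 22.6
at [-0.1171 -0.1043  0.204 ] stop False F [0.3 0.2 0.7] t 23.9
at [-0.0339 -0.1046  0.1044] stop False F [ 0.1  0.7 -0.6] t 25.2
at [-0.033  -0.0852  0.1029] stop True F [-0.6  0.1  0.6] t 26.2
at [-0.0327 -0.0897  0.1028] stop False F [ 0.6 -0.4  0.4] t 26.8
at [-0.128  -0.0895  0.2169] stop False F [ 0.8 -0.8 -0.6] t 27.5
at [-0.2     0.019   0.2494] stop False F [ 0.4 -0.3  0.5] t 29.0
at [-0.1439  0.0194  0.176 ] stop False F [-1.1  0.1  1.1] t 29.6
at [-0.1058  0.0203  0.0946] stop False F [-0.6  1.  -0.5] t 30.6
at [-0.0723  0.0198  0.094 ] stop True F [-2.3  1.1  1.5] t 32.1
at [-0.0757  0.0192  0.0931] stop False F [-0.4 -0.4 -0.8] t 32.6
at [-0.1258  0.0194  0.2012] stop False F [-0.1  0.5  0.4] t 33.4
at [-0.2184  0.0201  0.2685] stop False F [-0.1  0.7 -0.7] t 34.0
```

View pics/w3d.png

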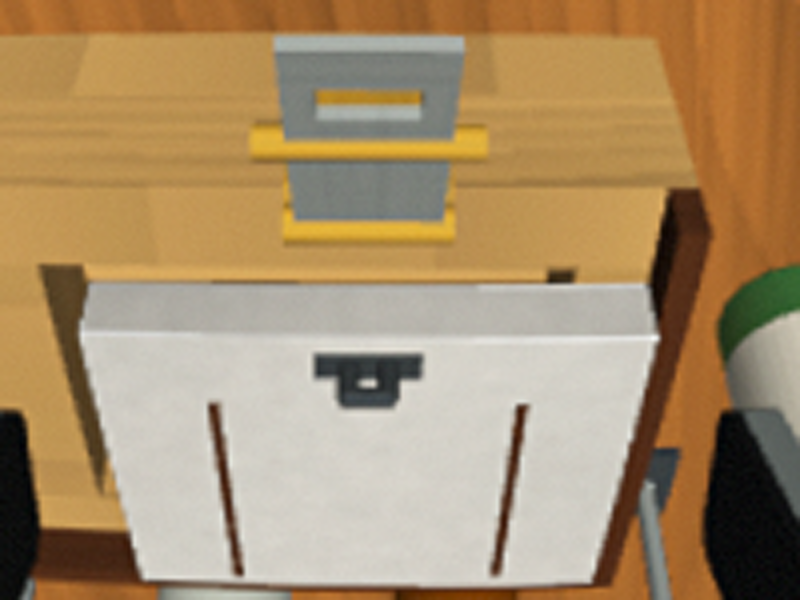

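```bash
cat > hasp.py <<'E'
from h import *
th=35; a=np.array([-np.sin(np.radians(th)),0,np.cos(np.radians(th))])
def tcp(q,off=.0055): return np.array([-.112+.045*np.cos(q),.02,.1085+.045*np.sin(q)])+off*a
q0=float(np.load("hasp.npy")[0])
go(tcp(q0)+.07*a,th,.2); 
if go(tcp(q0),None,.1,8): raise SystemExit("touched")
fingers.gripper_to(0.0,40); robot.pause(.1)
g=robot.current_finger_gap(); print("gap",g*85,"gf",robot.current_gripper_force())
if not .6<g<.75: raise SystemExit("no bar")
for q in np.linspace(q0,.12,11)[1:]:
    if go(tcp(q),None,.1,25): raise SystemExit("blocked")
go(tcp(-.2),None,.03,15); robot.pause(.6)
print("F",robot.current_contact_force(),loc()-tcp(0))
E
python3 hasp.py
```

```text
at [-0.1967  0.0203  0.1862] stop False F [ 0.4 -0.3  0.6] t 34.6
at [-0.1581  0.0202  0.1293] stop False F [-0.2  0.6 -0.5] t 35.5
gap 53.898063632681115 gf 41.49117350578308
at [-0.154   0.0193  0.1387] stop False F [-5.  -2.9  0.6] t 36.2
at [-0.1461  0.0193  0.147 ] stop False F [-5.  -1.7 -0.4] t 36.5
at [-0.1367  0.0193  0.1536] stop False F [-5.9 -2.9 -0.1] t 36.8
at [-0.1257  0.0193  0.158 ] stop False F [-6.7 -4.1  5.1] t 37.0
at [-0.113   0.0193  0.1598] stop False F [-6.4 -5.9  9.1] t 37.3
at [-0.0989  0.0192  0.1578] stop False F [-3.6 -6.5 11.6] t 37.6
at [-0.0863  0.019   0.152 ] stop False F [-0.4 -6.7 12.4] t 37.8
at [-0.0761  0.019   0.1433] stop False F [ 1.6 -6.3 11.6] t 38.1
at [-0.0686  0.0189  0.1324] stop False F [ 3.9 -5.5  8.2] t 38.4
at [-0.0642  0.0188  0.1203] stop False F [ 6.3 -4.7  6.2] t 38.6
at [-0.0639  0.0188  0.1179] stop True F [-0.9 -1.   5.9] t 39.0
F [-1.2096  1.956   5.3872] [ 0.0063 -0.0012  0.0049]
```

```bash
python3 -c "
from h import *
im=wsnap('w4')
cv2.imwrite('pics/w4d.png',cv2.resize(im[130:330,190:450,::-1],None,fx=3,fy=3,interpolation=cv2.INTER_CUBIC))
"
```

```text
(no output)
```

View pics/w4d.png

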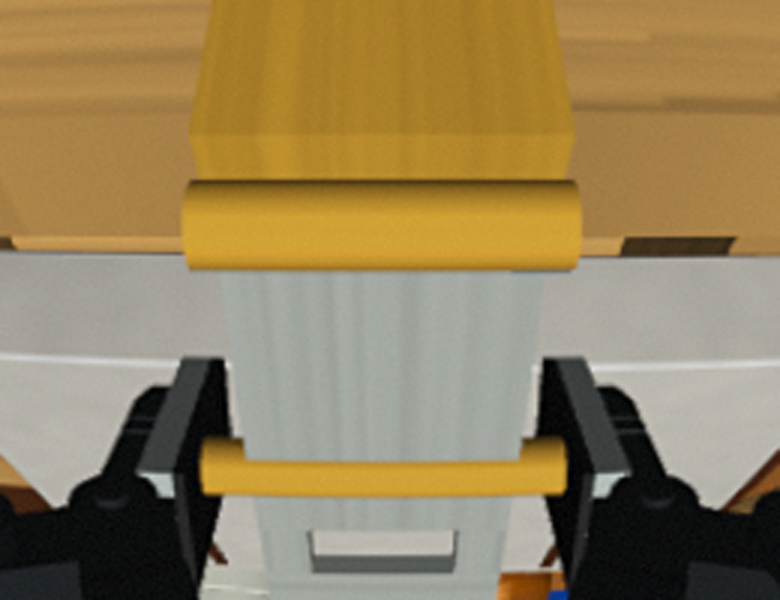

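```bash
python3 - <<'E'
from h import *
d=np.load("w4.npz")
U=np.array([[203,467],[566,467],[310,550],[455,550],[185,228],[580,228]])/3+[190,130]
for q in (0,.1,.2,.3,.4,.5,.6):
    h=lambda r,y:[-.112+r*np.cos(q),.02+y,.1085+r*np.sin(q)]
    P=T(c,[h(.045,-.028),h(.045,.028),h(.065,-.012),h(.065,.012),h(0,-.023),h(0,.023)])
    print(q,(wproj(P,d["pos"],d["rot"])-U).round(0).tolist())
    R=Ro.from_euler("xyz",d["rot"],degrees=True).as_matrix(); print("  bar in tool",((P[:2].mean(0)-d["pos"])@R).round(4))
E
```

```text
0 [[5.0, -30.0], [-2.0, -30.0], [5.0, -42.0], [0.0, -42.0], [6.0, -1.0], [-1.0, -2.0]]
  bar in tool [0.0081 0.0012 0.0058]
0.1 [[5.0, -21.0], [-1.0, -22.0], [4.0, -31.0], [1.0, -31.0], [6.0, -1.0], [-1.0, -2.0]]
  bar in tool [0.0056 0.0012 0.002 ]
0.2 [[4.0, -13.0], [0.0, -14.0], [4.0, -20.0], [1.0, -20.0], [6.0, -1.0], [-1.0, -2.0]]
  bar in tool [ 0.0036  0.0012 -0.002 ]
0.3 [[2.0, -6.0], [1.0, -6.0], [3.0, -9.0], [2.0, -10.0], [6.0, -1.0], [-1.0, -2.0]]
  bar in tool [ 0.0019  0.0012 -0.0062]
0.4 [[1.0, 2.0], [3.0, 1.0], [3.0, 1.0], [3.0, 1.0], [6.0, -1.0], [-1.0, -2.0]]
  bar in tool [ 0.0007  0.0012 -0.0105]
0.5 [[-0.0, 9.0], [4.0, 8.0], [2.0, 11.0], [4.0, 11.0], [6.0, -1.0], [-1.0, -2.0]]
  bar in tool [-0.0001  0.0012 -0.0149]
0.6 [[-2.0, 15.0], [6.0, 15.0], [1.0, 21.0], [4.0, 21.0], [6.0, -1.0], [-1.0, -2.0]]
  bar in tool [-0.0005  0.0011 -0.0194]
```

```bash
cat > press.py <<'E'
from h import *
th=35; s,k=np.sin(np.radians(th)),np.cos(np.radians(th)); a=np.array([-s,0,k]); b=np.array([k,0,s])
p=loc(); go(p+.004*a,None,.05)
fingers.gripper_to(1.0); p=loc(); go(p+.07*a,None,.15)
fingers.gripper_to(0.0)
tcp=lambda q: np.array([-.112+.045*np.cos(q),.02,.1085+.045*np.sin(q)])+.0215*a+.008*b
go(tcp(.7)+.02*a,th,.15)
for q in (.6,.45,.3,.15,.03):
    if go(tcp(q),None,.06,20): break
else: go(tcp(0)-[0,0,.012],None,.03,18)
robot.pause(.8); print(loc()-tcp(0),robot.current_contact_force())
p=loc(); go(p+.03*a,None,.08); go(p+.1*a,None,.2); fingers.gripper_to(1.0)
go([-.22,.02,.27],22,.25); im=wsnap("w5")
cv2.imwrite("pics/w5d.png",cv2.resize(im[155:305,225:425,::-1],None,fx=4,fy=4,interpolation=cv2.INTER_CUBIC))
E
python3 press.py
```

```text
at [-0.0655  0.0188  0.1218] stop False F [-1.3 -3.8  3.6] t 39.9
at [-0.1057  0.0188  0.1779] stop False F [ 0.4 -0.1 -0.7] t 40.9
at [-0.0935  0.0202  0.1763] stop False F [-0.3  0.1 -0.8] t 41.9
at [-0.0804  0.0199  0.1558] stop False F [ 0.3  0.6 -0.5] t 42.5
at [-0.0773  0.0199  0.1502] stop False F [ 0.  -0.2 -0.2] t 42.7
at [-0.0745  0.02    0.1437] stop False F [ 0.1 -0.5  0.1] t 43.0
at [-0.073   0.0198  0.1368] stop False F [-0.2  0.1  0.1] t 43.3
at [-0.0727  0.0199  0.1316] stop False F [-0.2  1.3  0.2] t 43.5
at [-0.0728  0.0198  0.1311] stop True F [-0.7 -1.6  5.8] t 43.8
[ 0.     -0.0001  0.0003] [-1.0414  2.213   6.1234]
at [-0.0904  0.0199  0.1557] stop False F [ 0.6 -0.3  0.3] t 45.1
at [-0.1297  0.0198  0.2123] stop False F [ 1.   1.1 -0.5] t 45.6
at [-0.2192  0.02    0.2695] stop False F [0.1 0.3 0.7] t 47.0
```

View pics/w5d.png

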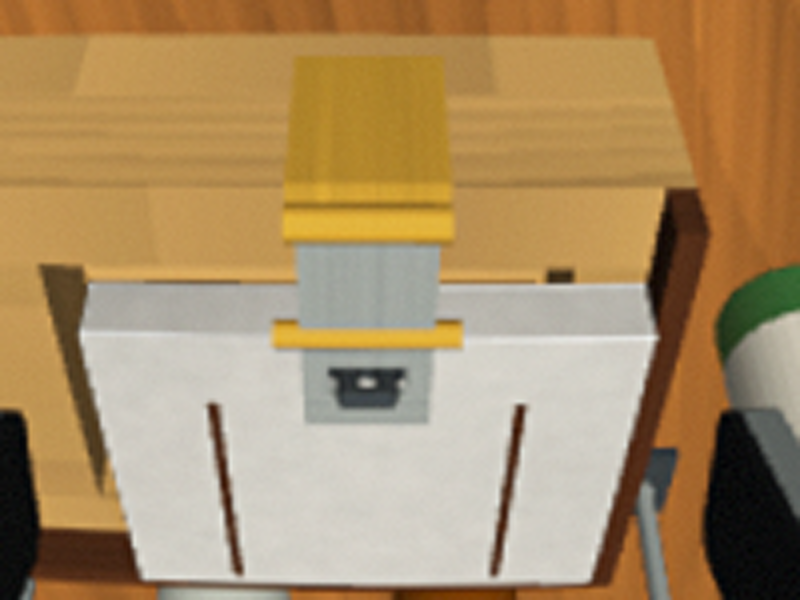

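```bash
python3 - <<'E'
from h import *
d=np.load("w5.npz"); U=np.array([[274,335],[462,335],[305,422],[430,422]])/4+[225,155]
def f(p):
    q=p[0]; h=lambda r,y:[-.112+r*np.cos(q),.02+y,.1085+r*np.sin(q)]
    return (wproj(T(c,[h(.045,-.028),h(.045,.028),h(.085,-.02),h(.085,.02)]),d["pos"],d["rot"])-U).ravel()
r=least_squares(f,[.1]); print(r.x,r.fun.round(1))
print([f([q]).reshape(-1,2)[:,1].round(1) for q in (0,.1,.2)])
E
```

```text
[0.0281] [ 0.3  0.3  0.3  0.3  0.4 -0.2  0.4 -0.2]
[array([-0.5, -0.5, -1.6, -1.6]), array([2.2, 2.2, 3.4, 3.4]), array([4.7, 4.7, 8.1, 8.1])]
```

```bash
python3 -c "
from h import *
print(workorder.close_job(), robot.current_time_s())"
```

```text
the job is handed in; nothing more can be done
the job is handed in; nothing more can be done
```

The lid is home against both stops and the hasp is closed over the staple; I pressed it down (18 N at contact, about 6 N held for 0.8 s) and handed the job in at about 47 s. The pushes stopped at 15 to 20 N, and the last picture puts the hasp at about 0.03 rad.

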